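# Roll two bars under a pad and reject the one that wobbles

### The arm

A 6-joint arm with a two-finger parallel gripper is mounted at the origin on a cart in front of the work surface, level with it; the furniture and walls round the work are solid. World frame = base frame: x ahead of the robot, y to its left, z up, the work surface at z = 0. Lengths are in mm, angles in rad, forces in N, time in s.
With the tool pointing down it reaches from about 350 to 875 mm from the base axis. Payload 4.2 kg.
Tool frame: the origin (TCP) lies midway between the tips of the shut fingers; the grasp point (between the pads) lies 19 mm behind it (arm.tcp_to_grasp is the distance from the TCP to the grasp point, in mm); z points along the fingers, y is the line along which they close (so a half turn about z gives the same grasp; the last joint's range is limited). The gripper opens to 85 mm and grips with 20 to 120 N. Pads are 22 mm wide; open, the fingers measure 114 mm over their backs; the gripper's body (76 mm by 85 mm) begins 54 mm behind the grasp point. The pads swing forward as they close: fully open they stand 13 mm farther back than shut.
Start: joints at [1.567, 0.385, 0.008, 0, -1.194, -0.259], TCP at [162.334, 603.529, 231.312] pointing down, gripper open.
Joint ranges: [-3.14, 3.14], [-1.21, 2.06], [-1.07, 1.41], [-3.16, 2.05], [-2.99, -0.16], [-3.1, 3.1]. Speed limits (rad/s): [2.79, 2.79, 3.14, 3.14, 3.14, 3.14].

### API

Orientations are given as a unit quaternion [x, y, z, w].
In Python, from bench import arm gives the robot as it stands.
- The arm moves only by the tool arm_command, never from a script. Its argument "rows" is a list of rows, each a list of 2 entries, a list of its own where there are three numbers: the shift along the tool's x, y, z as a fraction of full scale, then the turn, a rotation vector about the tool's x, y, z as a fraction of full scale. In form: [[[x, y, z], [wx, wy, wz]], ...]. A call has 1 to 5 rows; each row is the pose to reach, as a shift and turn from the pose commanded when the call began, along the tool's axes at that moment, turning the shorter way round; what a row does not reach only later rows make up. Full scale, the value 1, is 0.25 m for a shift and 180 degrees for a turn. A row lasts 1/10 s, in which the tool goes at most 50 mm and 8.59 degrees, less where a joint would pass 70% of its speed; a pose out of reach is approached as far as the arm can. A call with a number of a shift or a turn outside -1 to 1 is refused whole. A call with a gripper value outside its range is refused whole. "grip" is the opening, from 0 (shut) to 1 (fully open), set as the call begins (left out, the last holds). The fingers move at their own pace and stop on an object; the grip force is fixed at half the most. Time passes only in rows, so rows that repeat a pose let the fingers close. It gives the time, the measured TCP pose, the force, the opening and the grip force at its end, in the units of the state.
- arm.read_state(): the state, without advancing time (a new reading comes with each control period).
- arm.get_image(name): name is "scene" or "top"; returns (picture, depth): 384x512x3 uint8, blue, green, red; 384x512 float32, mm along the optical axis (not along the pixel's ray), 0 where there is no reading.
- arm.camera_info(name): a dict with "fx", "fy", "cx", "cy" (pixels), "extrinsics" (4x4, takes a point from camera to world coordinates). Camera axes: x right, y down, z forward; pixel columns grow to the right and rows downward; lengths in mm; the calibration is good to about 2 mm. A picture is of the moment at which its call begins. camera_info takes no time and is no camera call.
- arm.job_done(): hands the job in; it is judged then, once.
Trained networks look in the newest picture that a camera, given by its name, has taken for a name from the list of things; names that differ only in an ending like _2 or _b are one class to them, and where a whole thing is asked for, a point or a joint stands for the part that bears it (a point fixed in the world has none). Each returns a list of dicts, best first, with "score" (0 to 1); they miss things now and then, are a little off and sometimes report something else, mostly with a low value. They report only what shows in the picture. A call takes as long as a camera call. They do not tell look-alikes from the thing itself.
- arm.spot_in(camera, query): "position" ([column, row] in pixels, amid what is visible of it).
The state is a dict: "clock": time; "joints": joint angles; "joint_vel": joint speeds; "joint_efforts": joint torques, N m; "position": TCP position; "ee_rot": TCP orientation; "contact_force": force on the tool from outside, world axes, zero at the start; "wrist_torque": the same for the moment, N m; "gripper_width": finger opening in mm; "grasp_force": force on a finger pad.
Only numpy, scipy, OpenCV 4.12 (cv2) and the standard library are available. Lean on these libraries where they do the work, as an engineer would, in place of code of your own. Each camera call takes 0.05 s, during which the arm holds its last target. There are 200 camera calls.

### The job

One of the two brass bars on the steel plate is out of round. Take the rolling pad by its grip bar, press it lightly on each bar in turn (a few newtons, never more than 20 N) and roll that bar at least 35 mm toward the far lip of the plate, feeling for the one that lifts the pad; then set the pad upright on the bench top, put the wobbly bar in the red reject tray, and leave the true bar on the plate.

Things in the scene. Friction and masses are not known exactly. Their poses are not given: they have to be found in the camera images.
- plate: fixed steel rolling plate, 140 x 140 mm, upper face 12 mm above the bench; origin under its centre at bench height; x points from the near lip to the far lip, which is the direction of rolling, y to the left. A lip 5 mm wide and 4 mm high runs along its near and its far end only.
- spot_left (a point): centre of the left-hand brass bar as it lies at the start; the point is fixed to the plate and stays when the bar leaves. The bar is 20 mm in diameter and 40 mm long, 100 g, its length exactly across the plate (plate's y), its centre 10 mm above the plate. Rolled without slip it travels toward the far lip half as far as the pad, and stays within 10 mm of where it is left.
- spot_right (a point): the same for the right-hand bar, of the same size and look. Either may be the out-of-round one, which is 2 mm fatter across one diameter: that diameter lies level at the start, so it lifts the pad by 2 mm at a quarter turn (16 mm of bar travel) and lets it down again by half a turn (31 mm). The true bar keeps the pad level within 0.3 mm.
- pad: loose rolling pad, about 150 g: blue sole 80 (x) x 44 (y) x 8 mm, wooden grip bar upright on its middle, 18 mm thick in x, 40 mm wide in y, 8 to 54 mm above the underside. Origin: centre of the underside. Grip across the 18 mm, closing along x. Rolling a bar, the pad travels twice as far as the bar: start with the bar under the front half of the sole.
- tray: fixed red open reject tray, outside 74 x 74 mm and 26 mm high, walls and floor 4 mm thick; origin under its centre at bench height. Large enough for a bar to lie in.
- oil_can: red oil can with a tall spout, 68 mm across and 118 mm high, standing loose at the back; origin under its base. Not to be disturbed.
- spirit_bottle: small clear bottle with a stopper, 35 mm across and 88 mm high, standing loose at the back; origin under its base. Not to be disturbed.
Not all that is in view belongs to the job. Of the things that look like the tray, the larger one is meant.

How it is judged (in metres and radians):
On the way, in this order (a step that is already met when the one before it is completed fails the run):
1. one bar has been rolled half a turn (30 mm) toward the far lip under the pad, the pad pressing on it (((contact force between pad and true_bar_c0 above 1 N and angle between true_bar_c0's own y axis and vertical below 0.74 rad and distance of true_bar_c0 from where it was at the start of the episode above 0.03 m and x of true_bar_c0 in the frame of plate above -0.004 m and height (world z) of true_bar_c0 below 0.027 m) or ((contact force between pad and oval_bar_c0 above 1 N or contact force between pad and oval_bar_c1 above 1 N) and angle between oval_bar_c0's own y axis and vertical below 0.74 rad and distance of oval_bar_c0 from where it was at the start of the episode above 0.03 m and x of oval_bar_c0 in the frame of plate above -0.004 m and height (world z) of oval_bar_c0 below 0.027 m))), for 0.1 s.
2. the other bar has been rolled in the same way ((((contact force between pad and true_bar_c0 above 1 N and angle between true_bar_c0's own y axis and vertical below 0.74 rad and distance of true_bar_c0 from where it was at the start of the episode above 0.03 m and x of true_bar_c0 in the frame of plate above -0.004 m and height (world z) of true_bar_c0 below 0.027 m) and distance of oval_bar_c0 from where it was at the start of the episode above 0.025 m) or (((contact force between pad and oval_bar_c0 above 1 N or contact force between pad and oval_bar_c1 above 1 N) and angle between oval_bar_c0's own y axis and vertical below 0.74 rad and distance of oval_bar_c0 from where it was at the start of the episode above 0.03 m and x of oval_bar_c0 in the frame of plate above -0.004 m and height (world z) of oval_bar_c0 below 0.027 m) and distance of true_bar_c0 from where it was at the start of the episode above 0.025 m))), for 0.1 s.
At the end, for the whole second after the job is handed in: The out-of-round bar is in the red tray (centre within 33 mm of its middle each way, at most 27 mm above the bench); the true bar lies on the plate between the lips (centre within 62 mm of its middle in x, 65 mm in y); the pad rests sole down on the bench top (within 0.1 rad), still (x of oval_bar_c0 in the frame of tray between -0.033 and 0.033 m and y of oval_bar_c0 in the frame of tray between -0.033 and 0.033 m and height (world z) of each of oval_bar_c0, true_bar_c0 below 0.027 m and x of true_bar_c0 in the frame of plate between -0.062 and 0.062 m and y of true_bar_c0 in the frame of plate between -0.065 and 0.065 m and height (world z) of true_bar_c0 above 0.019 m and height (world z) of pad below 0.004 m and angle between pad's own z axis and vertical below 0.1 rad and linear speed of pad below 0.02 m/s); the robot touches nothing.
It fails at once if the pad or the fingers press a bar against the plate with more than 25 N (contact force between any of true_bar_c0, oval_bar_c0, oval_bar_c1 and plate above 25 N).
It fails at once if the oil can or the bottle is moved by more than 20 mm (distance of any of oil_can, spirit_bottle from where it was at the start of the episode above 0.02 m).
It also fails if it takes over 72 s, if anything falls off the work surface, if the arm or the gripper's body presses on something with over 40 N, if the wrist force passes 120 N, or if a joint passes its speed limit or range.

## Working session

There is one attempt and no reset: what is moved stays moved. The work goes in short steps, Python scripts to look and compute and a tool call to move; the robot and the scene stay as the last step left them, time stands still between calls to the robot, and variables do not carry over. Pictures are saved under pics/ and viewed, at most 10 in all, crops included, and the job is handed in when it is done.

Besides the shell and the picture viewer there is one more tool, called as name([rows], argument=value, ...), one row to a line, values as JSON. arm_command: Moves the arm, as the interface text tells. Shift numbers are shares of 0.25 m and turn numbers shares of 180 degrees, none past 1 either way. Its arguments: {"type":"object","properties":{"rows":{"type":"array","items":{"type":"array"}},"grip":{"type":"number"}},"required":["rows"]}

```bash
mkdir -p pics
cat > h.py <<'E'
import numpy as np, cv2
from bench import arm
from scipy.spatial.transform import Rotation as R
def world(cam,uv,d):
    c=arm.camera_info(cam); p=[(uv[0]-c['cx'])/c['fx']*d,(uv[1]-c['cy'])/c['fy']*d,d,1]
    return (np.array(c['extrinsics'])@p)[:3]
def cloud(cam,D):
    c=arm.camera_info(cam); v,u=np.mgrid[:D.shape[0],:D.shape[1]]
    P=np.stack([(u-c['cx'])/c['fx']*D,(v-c['cy'])/c['fy']*D,D,np.ones_like(D)],-1)
    return (P@np.array(c['extrinsics']).T)[...,:3]
def rel(pos,yaw=None):
    s=arm.read_state(); r=R.from_quat(s['ee_rot'])
    return r.inv().apply(np.array(pos)-s['position'])/250
E
python3 - <<'E'
from h import *
s=arm.read_state(); print(s['position'],s['ee_rot'],R.from_quat(s['ee_rot']).as_matrix().round(3))
I={}
for n in('top','scene'):
    im,D=arm.get_image(n); cv2.imwrite(f'pics/{n}0.png',im); np.save(f'{n}0.npy',D)
    W=cloud(n,D)
    for q in('plate','spot_left','spot_right','pad','tray','oil_can','spirit_bottle'):
        for r in arm.spot_in(n,q)[:4]:
            u,v=map(int,r['position']); print(n,q,round(r['score'],2),u,v,W[v,u].round(0))
E
```

```text
[162.18205395 602.97993271 230.19864447] [ 9.91367881e-01 -1.31104931e-01 -9.63726944e-05  1.10133997e-03] [[ 0.966 -0.26  -0.   ]
 [-0.26  -0.966 -0.002]
 [ 0.     0.002 -1.   ]]
top plate 0.69 245 226 [485. -33.  12.]
top spot_left 0.97 247 228 [481. -38.  12.]
top spot_left 0.28 258 171 [607. -67.  53.]
top spot_right 0.64 245 231 [473. -33.  16.]
top pad 0.91 258 170 [610. -67.  53.]
top pad 0.69 280 133 [ 696. -120.   53.]
top tray 0.87 306 188 [ 574. -181.    0.]
top tray 0.66 316 254 [ 417. -197.    4.]
top oil_can 0.84 197 123 [727.  74.  49.]
top spirit_bottle 0.76 277 133 [ 698. -113.   46.]
scene plate 0.79 303 212 [474. -36.  11.]
scene spot_left 0.82 303 213 [473. -34.  11.]
scene spot_right 0.59 302 212 [475. -35.  11.]
scene pad 0.81 254 177 [604. -65.  22.]
scene tray 0.69 286 151 [ 587. -194.    2.]
scene tray 0.3 161 202 [729.  99.  37.]
scene oil_can 0.97 164 201 [725.  95.  38.]
scene spirit_bottle 0.65 224 143 [ 705. -106.   45.]
```

View pics/top0.png

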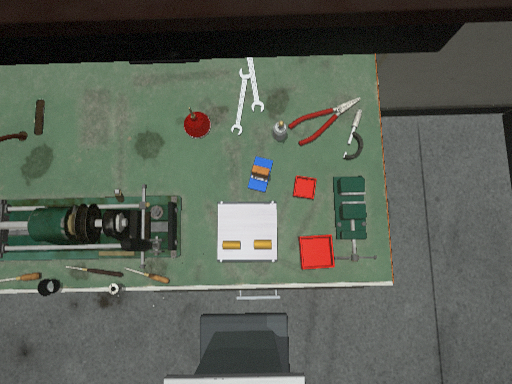

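View pics/scene0.png

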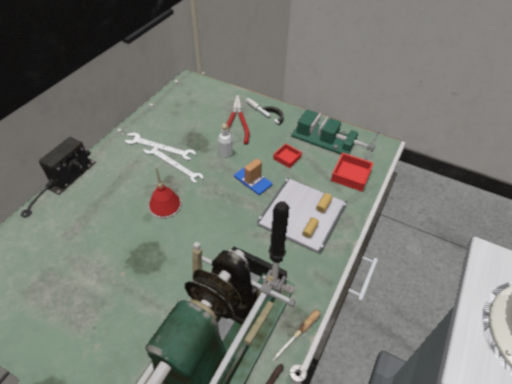

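The top view shows the plate at (247,232) with bars at (231,245) and (262,244). The pad is at (260,174), the big tray at (317,252), a small decoy tray at (305,188), the oil can at (197,123) and the bottle at (280,131). Next I'll segment these for accurate poses.

```bash
cat >> h.py <<'E'
def seg(W,m,name,zl,zh,box):
    x,y,z=W[...,0],W[...,1],W[...,2]
    k=m&(x>box[0])&(x<box[1])&(y>box[2])&(y<box[3])&(z>zl)&(z<zh)
    p=W[k]
    if len(p)<4: print(name,'none',len(p)); return
    r=cv2.minAreaRect(p[:,:2].astype(np.float32))
    print(name,len(p),'mean',p.mean(0).round(1),'rect',np.round(r[0],1),np.round(r[1],1),round(r[2],1),'z',np.percentile(p[:,2],[5,50,95]).round(1))
def masks(im):
    h=cv2.cvtColor(im,cv2.COLOR_BGR2HSV).astype(int); H,S,V=h[...,0],h[...,1],h[...,2]
    return dict(brass=(H>10)&(H<35)&(S>100)&(V>80),blue=(H>95)&(H<130)&(S>120),red=((H<8)|(H>172))&(S>130),grey=(S<40)&(V>120),all=H>=0)
E
python3 - <<'E'
from h import *
for n in('top','scene'):
    im=cv2.imread(f'pics/{n}0.png'); W=cloud(n,np.load(f'{n}0.npy')); M=masks(im)
    print(n)
    seg(W,M['grey'],'plate',5,22,(370,580,-130,60))
    seg(W,M['brass'],'barL',14,45,(370,560,-30,60)); seg(W,M['brass'],'barR',14,45,(370,560,-130,-40))
    seg(W,M['blue'],'sole',-5,25,(540,680,-130,0)); seg(W,M['all'],'grip',35,70,(540,680,-130,0))
    seg(W,M['red'],'tray',-5,45,(360,500,-270,-130)); seg(W,M['red'],'traytop',18,45,(360,500,-270,-130))
    seg(W,M['red'],'small',-5,45,(520,640,-240,-130))
    seg(W,M['red'],'can',5,160,(650,800,30,140)); seg(W,M['all'],'bottle',15,160,(650,760,-160,-70))
    seg(W,M['all'],'lathe',60,800,(350,700,60,560)); seg(W,M['all'],'vice',10,800,(350,700,-420,-230))
    seg(W,M['all'],'shelf',100,1500,(750,1200,-400,500))
E
python3 - <<'E'
import cv2
a=cv2.imread('pics/top0.png')[150:280,180:350]
cv2.imwrite('pics/c0.png',cv2.resize(a,None,fx=4.5,fy=4.5,interpolation=2))
E
```

```text
top
plate 3065 mean [476.9 -36.7  11.6] rect [462.  -35.9] [138.5 160.4] 88.0 z [ 8.9 11.6 14.5]
barL 136 mean [442.9  -0.7  29.3] rect [443.   -0.5] [37.3 16. ] 88.7 z [24.  29.7 32.6]
barR 151 mean [442.4 -71.8  29.6] rect [442.5 -72.5] [38.6 18.2] 88.7 z [25.4 29.9 32.7]
sole 352 mean [608.5 -71.9   7.1] rect [611.7 -71.8] [44.2 82.4] 74.4 z [ 3.9  7.3 10. ]
grip 155 mean [608.1 -71.8  51.4] rect [609.4 -71.8] [39.6 18.9] 75.0 z [41.5 52.5 54.8]
tray 1106 mean [ 422.8 -197.     8.3] rect [ 423.6 -196.5] [75.1 76.1] 2.4 z [ 0.7  4.1 26.2]
traytop 231 mean [ 423.1 -196.9   24.8] rect [ 422.5 -195.6] [73. 74.] 2.4 z [20.8 24.9 27.7]
small 445 mean [ 576.1 -176.8    5.1] rect [ 576.2 -176.3] [48.7 53.9] 79.4 z [-1.1  2.5 17.4]
can 490 mean [728.9  76.6  33.4] rect [734.4  79.4] [57.5 62.5] 19.2 z [12.9 32.7 56.6]
bottle 203 mean [ 703.1 -119.    53.2] rect [ 716.5 -125.1] [32.6 51. ] 57.4 z [21.4 52.9 85.5]
lathe 15550 mean [598.  203.  362.7] rect [548.  295.1] [469.4 301.8] 89.8 z [ 81.6 435.3 576. ]
vice 5959 mean [ 615.6 -272.5  330.8] rect [ 543.4 -274.9] [310.8  95.1] 1.0 z [ 11
[... 542 characters left out ...]
3.9 75.3] 1.6 z [ 2.4  7.7 26. ]
traytop 284 mean [ 422.3 -190.9   23.4] rect [ 424.1 -193.3] [72.9 76.3] 2.5 z [18.5 24.  27.5]
small 394 mean [ 576.  -175.9    7.8] rect [ 576.2 -173.6] [51.1 49.7] 78.8 z [ 1.4  6.2 17.4]
can 657 mean [728.4  92.5  32.1] rect [728.8  91.5] [60.3 37.5] 49.1 z [11.2 31.2 56.2]
bottle 316 mean [ 706.9 -112.    48.8] rect [ 709.  -114.7] [31.7 26. ] 40.3 z [19.  49.  83.8]
lathe 22368 mean [581.7 248.5 300.1] rect [583.5 239.7] [268.1 334. ] 71.1 z [ 82.4 244.8 485.3]
vice 1884 mean [ 520.4 -269.2   31.6] rect [ 545.7 -275.4] [308.   93.3] 0.5 z [11.3 31.4 53. ]
shelf 4864 mean [1040.9  -41.6  131.2] rect [1041.4 -103.3] [  8.8 592.9] 0.1 z [103.2 130.7 161.3]
```

View pics/c0.png

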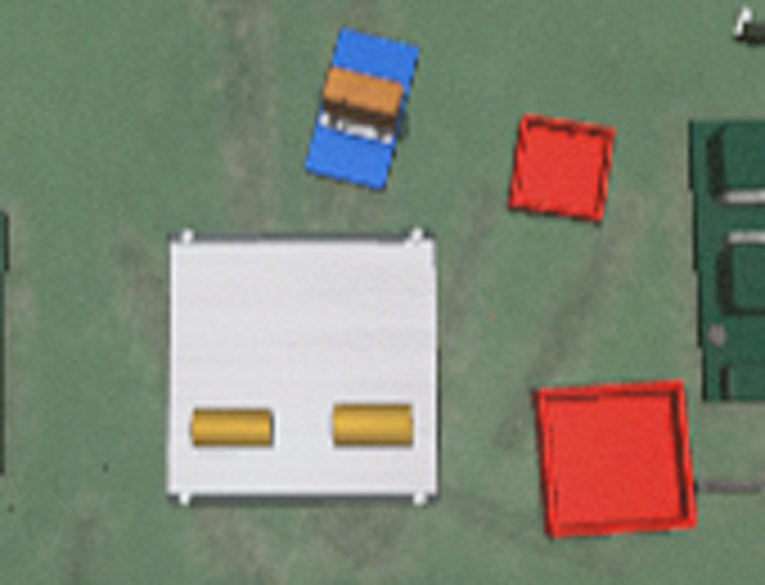

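Run:
```python
from h import *
for n in('top','scene'):
    W=cloud(n,np.load(f'{n}0.npy')).reshape(-1,3); print(n,np.array(arm.camera_info(n)['extrinsics'])[:3,3].round())
    for lo,hi in((90,130),(130,180),(180,250),(250,400),(400,800)):
        p=W[(W[:,2]>lo)&(W[:,2]<hi)&(W[:,0]>0)]
        if len(p)>20: print(lo,hi,len(p),np.percentile(p,[1,10,50,90,99],axis=0).round()[:, :2].tolist())
    p=W[(W[:,0]>300)&(W[:,0]<700)&(W[:,1]>60)&(W[:,1]<600)&(W[:,2]<400)]; print('lathe max z',np.percentile(p[:,2],[95,99,99.9]))
```

```text
top [432. -56. 907.]
90 130 703 [[428.0, 81.0], [451.0, 198.0], [482.0, 213.0], [530.0, 490.0], [736.0, 493.0]]
130 180 1482 [[436.0, 151.0], [457.0, 204.0], [486.0, 261.0], [525.0, 406.0], [551.0, 439.0]]
180 250 2193 [[435.0, 151.0], [462.0, 213.0], [486.0, 303.0], [509.0, 357.0], [517.0, 370.0]]
250 400 154 [[433.0, 150.0], [436.0, 152.0], [443.0, 159.0], [452.0, 167.0], [453.0, 169.0]]
400 800 28188 [[651.0, -305.0], [651.0, -250.0], [667.0, -26.0], [695.0, 170.0], [695.0, 259.0]]
lathe max z [189.44164485 201.23174465 267.07489915]
scene [324. 474. 676.]
90 130 4770 [[442.0, -575.0], [456.0, -408.0], [1040.0, 22.0], [1042.0, 323.0], [1044.0, 376.0]]
130 180 6089 [[437.0, -472.0], [459.0, -193.0], [524.0, 215.0], [1042.0, 374.0], [1043.0, 396.0]]
180 250 4804 [[435.0, 167.0], [457.0, 207.0], [483.0, 316.0], [508.0, 367.0], [519.0, 376.0]]
250 400 275 [[435.0, 54.0], [437.0, 158.0], [444.0, 168.0], [454.0, 173.0], [700.0, 174.0]]
400 800 12133 [[324.0, 34.0], [694.0, 107.0], [695.0, 225.0], [697.0, 289.0], [701.0, 474.0]]
lathe max z [196.06096489 239.52271335 267.76821063]
```

arm_command([
  [[0.58,0.776,-0.1],[0,0,0.22]],
  [[0.58,0.776,-0.1],[0,0,0.22]],
  [[0.58,0.776,-0.1],[0,0,0.22]],
  [[0.58,0.776,-0.1],[0,0,0.22]],
  [[0.58,0.776,-0.1],[0,0,0.22]],
], grip=1)

```text
clock: 1.3
position: [252.4, 376.2, 256.8]
ee_rot: [0.887, -0.461, -0.0, -0.0]
contact_force: [0.9, 0.7, 0.6]
gripper_width: 85.2
grasp_force: 0.0
```

```bash
cat >> h.py <<'E'
def show(*targets):
    s=arm.read_state(); r=R.from_quat(s['ee_rot']).as_matrix()
    print('t',round(s['clock'],2),'p',np.round(s['position'],1),'xyaw',np.degrees(np.arctan2(r[1,0],r[0,0])).round(2),'tilt',np.round(r[:,2],3),'F',np.round(s['contact_force'],1),'w',round(s['gripper_width'],1),'g',round(s['grasp_force'],1),'j',np.round(s['joints'],2))
    for t in targets: print(t,'->',np.round(rel(t),3))
E
python3 -c "
from h import *
show((310,220,250),(355,130,250))"
```

```text
t 1.3 p [252.4 376.2 256.8] xyaw -54.93 tilt [ 0.     0.001 -1.   ] F [0.9 0.7 0.6] w 85.2 g 0.0 j [ 1.34  0.07 -0.35  0.   -1.16 -0.73]
(310, 220, 250) -> [0.644 0.171 0.027]
(355, 130, 250) -> [1.042 0.23  0.027]
```

arm_command([
  [[0.905,0.284,0],[0,0,0.22]],
  [[0.905,0.284,0],[0,0,0.22]],
  [[0.905,0.284,0],[0,0,0.22]],
  [[0.905,0.284,0],[0,0,0.22]],
  [[0.905,0.284,0],[0,0,0.22]],
])

```text
clock: 1.8
position: [324.9, 150.4, 256.7]
ee_rot: [-0.678, 0.735, 0.0, 0.001]
contact_force: [1.1, 0.5, 0.9]
gripper_width: 85.4
grasp_force: 0.0
```

```bash
python3 -c "
from h import *
show((420,-70,180))"
```

```text
t 1.8 p [324.9 150.4 256.7] xyaw -94.55 tilt [ 0.001  0.001 -1.   ] F [1.1 0.5 0.9] w 85.4 g 0.0 j [ 0.9  -0.12 -0.53  0.   -1.16 -0.98]
(420, -70, 180) -> [ 0.849 -0.449  0.306]
```

arm_command([
  [[0.82,-0.43,0.25],[0,0,0.061]],
  [[0.82,-0.43,0.25],[0,0,0.061]],
  [[0.82,-0.43,0.25],[0,0,0.061]],
  [[0.82,-0.43,0.25],[0,0,0.061]],
  [[0.82,-0.43,0.25],[0,0,0.061]],
])

```text
clock: 2.3
position: [417.3, -61.9, 193.5]
ee_rot: [-0.607, 0.795, -0.0, 0.0]
contact_force: [0.7, 2.1, 0.6]
gripper_width: 85.3
grasp_force: 0.0
```

```bash
python3 -c "
from h import *
show((611,-70.5,110))"
```

```text
t 2.3 p [417.3 -61.9 193.5] xyaw -105.32 tilt [ 0.001  0.    -1.   ] F [0.7 2.1 0.6] w 85.3 g 0.0 j [ 0.24  0.07 -0.52  0.   -0.98 -0.51]
(611, -70.5, 110) -> [-0.172 -0.756  0.334]
```

arm_command([
  [[-0.172,-0.756,0.334],[0,0,0]],
  [[-0.172,-0.756,0.334],[0,0,0]],
  [[-0.172,-0.756,0.334],[0,0,0]],
  [[-0.172,-0.756,0.334],[0,0,0]],
  [[-0.172,-0.756,0.334],[0,0,0]],
])

```text
clock: 2.8
position: [613.2, -68.1, 106.2]
ee_rot: [-0.607, 0.795, 0.001, -0.002]
contact_force: [-1.1, 0.2, -0.1]
gripper_width: 85.6
grasp_force: 0.0
```

```bash
python3 -c "
from h import *
show((611,-70.5,16))
for n in('top','scene'):
    im,D=arm.get_image(n); W=cloud(n,D);M=masks(im);cv2.imwrite(f'pics/{n}1.png',im)
    seg(W,M['blue'],'sole',-5,25,(540,680,-130,0))
a=cv2.imread('pics/scene1.png')[40:290,120:400]; cv2.imwrite('pics/c1.png',cv2.resize(a,None,fx=2.3,fy=2.3))
"
```

```text
t 2.8 p [613.2 -68.1 106.2] xyaw -105.28 tilt [-0.004 -0.001 -1.   ] F [-1.1  0.2 -0.1] w 85.6 g 0.0 j [ 0.15  0.48 -0.17  0.   -0.92 -0.42]
(611, -70.5, 16) -> [0.011 0.005 0.361]
sole 99 mean [588.1 -80.    7.3] rect [600.7 -82.3] [18.  67.2] 73.3 z [5.2 7.3 9.9]
sole 276 mean [601.1 -61.8   7.4] rect [611.  -69.1] [43.3 78.5] 75.3 z [4.1 7.6 9.6]
```

View pics/c1.png

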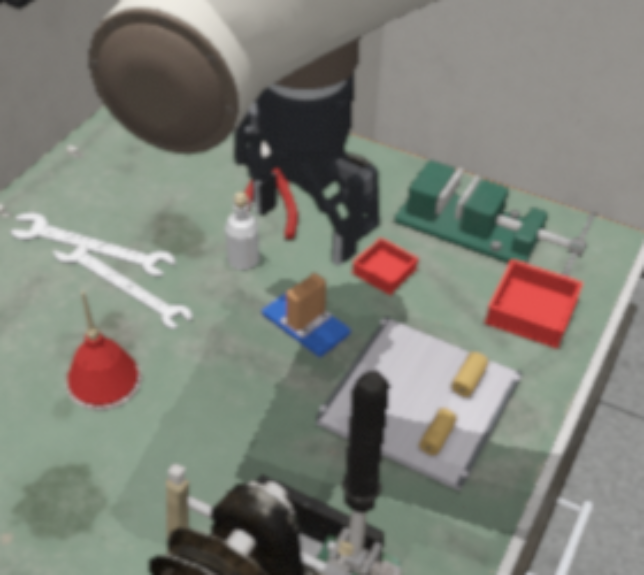

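Gripper is above the pad with its fingers straddling the grip bar. The bottle is clear, so I descend.

arm_command([
  [[0.009,0.005,0.19],[0,0,0]],
  [[0.009,0.005,0.357],[0,0,0]],
  [[0.009,0.005,0.357],[0,0,0]],
  [[0.009,0.005,0.357],[0,0,0]],
  [[0.009,0.005,0.357],[0,0,0]],
])

```text
clock: 3.4
position: [610.6, -69.3, 24.5]
ee_rot: [-0.608, 0.794, -0.002, 0.002]
contact_force: [1.0, 0.3, 0.1]
gripper_width: 85.6
grasp_force: 0.0
```

arm_command([
  [[0,0,0],[0,0,0]],
  [[0,0,0],[0,0,0]],
  [[0,0,0],[0,0,0]],
  [[0,0,0],[0,0,0]],
  [[0,0,0],[0,0,0]],
], grip=0)

```text
clock: 3.9
position: [609.7, -69.5, 21.8]
ee_rot: [-0.607, 0.794, -0.001, 0.001]
contact_force: [0.7, -0.6, -1.6]
gripper_width: 17.1
grasp_force: 58.6
```

```bash
python3 -c "
from h import *
show()"
```

```text
t 3.9 p [609.7 -69.5  21.8] xyaw -105.21 tilt [ 0.002 -0.    -1.   ] F [ 0.7 -0.6 -1.6] w 17.1 g 58.6 j [ 0.15  0.58 -0.26  0.   -0.73 -0.42]
```

arm_command([
  [[0,0,-0.15],[0,0,0]],
  [[0,0,-0.3],[0,0,-0.03]],
  [[0,0,-0.3],[0,0,-0.077]],
  [[0,0,-0.3],[0,0,-0.077]],
  [[0,0,-0.3],[0,0,-0.077]],
])

```text
clock: 4.4
position: [607.5, -69.6, 94.8]
ee_rot: [-0.697, 0.717, 0.001, -0.001]
contact_force: [-1.2, 0.7, -2.4]
gripper_width: 17.5
grasp_force: 59.0
```

```bash
python3 -c "
from h import *
show((420.5,1.5,90))"
```

```text
t 4.4 p [607.5 -69.6  94.8] xyaw -91.58 tilt [-0.003  0.    -1.   ] F [-1.2  0.7 -2.4] w 17.5 g 59.0 j [ 0.15  0.49 -0.2  -0.   -0.89 -0.18]
(420.5, 1.5, 90) -> [-0.263  0.756  0.022]
```

arm_command([
  [[-0.263,0.756,0],[0,0,0]],
  [[-0.263,0.756,0],[0,0,0]],
  [[-0.263,0.756,0],[0,0,0]],
  [[-0.263,0.756,0.04],[0,0,0]],
  [[-0.263,0.756,0.06],[0,0,0]],
])

```text
clock: 4.9
position: [412.2, -0.4, 78.7]
ee_rot: [-0.698, 0.716, 0.003, -0.005]
contact_force: [0.6, -0.7, -1.7]
gripper_width: 17.4
grasp_force: 59.4
```

arm_command([
  [[0,0,0],[0,0,0]],
  [[0,0,0],[0,0,0]],
  [[0,0,0],[0,0,0]],
])

```text
clock: 5.2
position: [422.7, 0.8, 81.1]
ee_rot: [-0.698, 0.716, -0.0, 0.0]
contact_force: [0.4, 0.5, -1.9]
gripper_width: 17.3
grasp_force: 59.4
```

```bash
python3 -c "
from h import *
show((420.5,1.5,70))
for n in('top','scene'):
    im,D=arm.get_image(n); W=cloud(n,D);M=masks(im);cv2.imwrite(f'pics/{n}2.png',im)
    seg(W,M['blue'],'sole',40,80,(340,520,-80,80)); seg(W,M['brass'],'L',20,40,(370,560,-30,60)); seg(W,M['brass'],'R',20,40,(370,560,-130,-40))
a=cv2.imread('pics/scene2.png')[100:300,200:420]; cv2.imwrite('pics/c2.png',cv2.resize(a,None,fx=2.8,fy=2.8))
"
```

```text
t 5.2 p [422.7   0.8  81.1] xyaw -91.45 tilt [ 0.001  0.    -1.   ] F [ 0.4  0.5 -1.9] w 17.3 g 59.4 j [ 0.39  0.23 -0.67  0.   -0.67 -0.42]
(420.5, 1.5, 70) -> [-0.003  0.009  0.044]
sole none 0
L none 0
R 152 mean [442.5 -71.8  29.6] rect [442.5 -72.6] [38.7 18.2] 88.7 z [25.4 29.9 33. ]
sole 410 mean [419.7   8.7  66.8] rect [421.3   3.1] [41.6 77.5] 86.4 z [63.6 67.1 69. ]
L 87 mean [442.1  13.6  28.9] rect [442.1  10.6] [21.7 14.7] 85.1 z [22.4 29.4 32.5]
R none 2
```

View pics/c2.png

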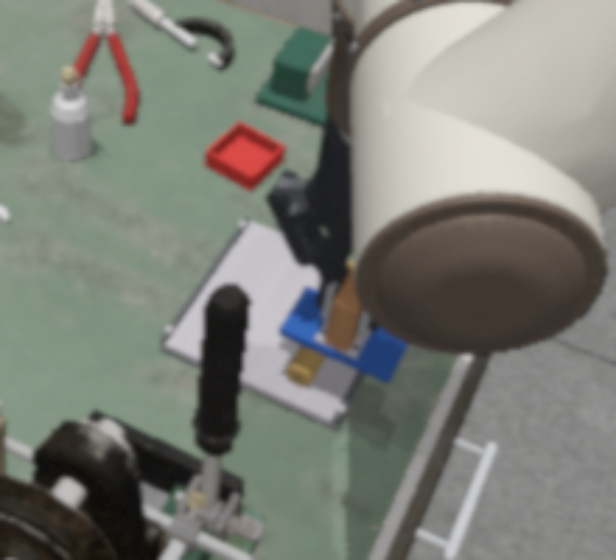

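The pad is level over the left bar, which lies under its front half. I descend to near contact.

arm_command([
  [[0,0,0.04],[0,0,0]],
  [[0,0,0.07],[0,0,0]],
  [[0,0,0.096],[0,0,0]],
  [[0,0,0.096],[0,0,0]],
  [[0,0,0.096],[0,0,0]],
])

```text
clock: 5.8
position: [421.3, 0.7, 56.7]
ee_rot: [-0.699, 0.716, 0.0, -0.0]
contact_force: [0.5, -0.6, -1.9]
gripper_width: 17.2
grasp_force: 59.4
```

arm_command([
  [[0,0,0.002],[0,0,0]],
  [[0,0,0.004],[0,0,0]],
  [[0,0,0.004],[0,0,0]],
])

```text
clock: 6.1
position: [421.5, 0.8, 56.2]
ee_rot: [-0.699, 0.716, -0.0, 0.0]
contact_force: [0.7, -1.1, -1.6]
gripper_width: 16.9
grasp_force: 59.4
```

arm_command([
  [[0,0,0.002],[0,0,0]],
  [[0,0,0.004],[0,0,0]],
  [[0,0,0.004],[0,0,0]],
])

```text
clock: 6.4
position: [421.3, 0.7, 55.0]
ee_rot: [-0.699, 0.716, 0.0, -0.0]
contact_force: [0.3, -0.4, -1.0]
gripper_width: 17.2
grasp_force: 59.4
```

arm_command([
  [[0,0,0.002],[0,0,0]],
  [[0,0,0.003],[0,0,0]],
  [[0,0,0.003],[0,0,0]],
])

```text
clock: 6.7
position: [421.4, 0.7, 54.3]
ee_rot: [-0.699, 0.716, 0.0, -0.0]
contact_force: [-0.2, 0.1, -1.4]
gripper_width: 17.1
grasp_force: 59.4
```

arm_command([
  [[0,0,0.002],[0,0,0]],
  [[0,0,0.002],[0,0,0]],
  [[0,0,0.002],[0,0,0]],
])

```text
clock: 7.0
position: [421.4, 0.7, 53.8]
ee_rot: [-0.699, 0.716, 0.0, -0.0]
contact_force: [-0.2, -0.3, -1.5]
gripper_width: 17.1
grasp_force: 59.4
```

arm_command([
  [[0,0,0.002],[0,0,0]],
  [[0,0,0.002],[0,0,0]],
  [[0,0,0.002],[0,0,0]],
])

```text
clock: 7.3
position: [421.9, 0.8, 53.6]
ee_rot: [-0.699, 0.715, -0.0, 0.0]
contact_force: [0.1, -1.3, 1.0]
gripper_width: 17.3
grasp_force: 60.0
```

arm_command([
  [[0,0,0.002],[0,0,0]],
  [[0,0,0.002],[0,0,0]],
  [[0,0,0.002],[0,0,0]],
])

```text
clock: 7.6
position: [422.3, 0.8, 53.5]
ee_rot: [-0.699, 0.715, -0.001, 0.001]
contact_force: [-0.0, -0.7, 5.5]
gripper_width: 17.1
grasp_force: 60.7
```

arm_command([
  [[0,0,0.002],[0,0,0]],
  [[0,0,0.002],[0,0,0]],
  [[0,0,0.002],[0,0,0]],
])

```text
clock: 7.9
position: [422.8, 0.9, 53.4]
ee_rot: [-0.699, 0.715, -0.001, 0.001]
contact_force: [-0.4, -1.7, 7.7]
gripper_width: 17.2
grasp_force: 61.1
```

arm_command([
  [[0,-0.012,-0.0015],[0,0,0]],
  [[0,-0.026,-0.0015],[0,0,0]],
  [[0,-0.04,-0.0015],[0,0,0]],
  [[0,-0.04,-0.0015],[0,0,0]],
])

```text
clock: 8.3
position: [432.9, 0.6, 53.5]
ee_rot: [-0.699, 0.715, -0.001, 0.001]
contact_force: [1.0, -2.1, 6.1]
gripper_width: 17.2
grasp_force: 60.5
```

arm_command([
  [[0,-0.012,0],[0,0,0]],
  [[0,-0.026,0],[0,0,0]],
  [[0,-0.04,0],[0,0,0]],
  [[0,-0.04,0],[0,0,0]],
])

```text
clock: 8.7
position: [442.9, 0.4, 53.5]
ee_rot: [-0.699, 0.715, -0.001, 0.001]
contact_force: [0.2, -1.6, 6.9]
gripper_width: 17.0
grasp_force: 60.4
```

arm_command([
  [[0,-0.016,0],[0,0,0]],
  [[0,-0.032,0],[0,0,0]],
  [[0,-0.048,0],[0,0,0]],
  [[0,-0.048,0],[0,0,0]],
])

```text
clock: 9.1
position: [455.0, 0.1, 53.5]
ee_rot: [-0.699, 0.715, -0.001, 0.001]
contact_force: [0.5, -1.3, 6.9]
gripper_width: 17.2
grasp_force: 60.4
```

arm_command([
  [[0,-0.016,0],[0,0,0]],
  [[0,-0.032,0],[0,0,0]],
  [[0,-0.048,0],[0,0,0]],
  [[0,-0.064,0],[0,0,0]],
  [[0,-0.064,0],[0,0,0]],
])

```text
clock: 9.6
position: [471.0, -0.2, 53.5]
ee_rot: [-0.699, 0.715, -0.001, 0.001]
contact_force: [0.1, -0.8, 6.1]
gripper_width: 16.9
grasp_force: 60.4
```

arm_command([
  [[0,-0.016,0],[0,0,0]],
  [[0,-0.032,0],[0,0,0]],
  [[0,-0.048,0],[0,0,0]],
  [[0,-0.064,0],[0,0,0]],
  [[0,-0.064,0],[0,0,0]],
])

```text
clock: 10.1
position: [487.0, -0.6, 53.5]
ee_rot: [-0.699, 0.715, -0.001, 0.001]
contact_force: [-0.1, -0.7, 5.6]
gripper_width: 17.3
grasp_force: 60.5
```

arm_command([
  [[0,-0.016,0],[0,0,0]],
  [[0,-0.028,0],[0,0,0]],
  [[0,-0.028,0],[0,0,0]],
  [[0,-0.028,0],[0,0,0]],
])

```text
clock: 10.5
position: [493.7, -0.7, 53.6]
ee_rot: [-0.699, 0.715, -0.001, 0.001]
contact_force: [0.8, 0.6, 5.9]
gripper_width: 16.9
grasp_force: 60.6
```

arm_command([
  [[0,0,-0.01],[0,0,0]],
  [[0,0,-0.04],[0,0,0]],
  [[0,0,-0.12],[0,0,0]],
  [[0,0,-0.12],[0,0,0]],
  [[0,0,-0.12],[0,0,0]],
])

```text
clock: 11.0
position: [492.1, -0.9, 82.7]
ee_rot: [-0.698, 0.716, 0.0, 0.0]
contact_force: [0.1, -0.1, -2.3]
gripper_width: 17.4
grasp_force: 59.6
```

```bash
python3 -c "
from h import *
show((419,-71,82))
for n in('top','scene'):
    im,D=arm.get_image(n); W=cloud(n,D);M=masks(im)
    seg(W,M['brass'],'L',20,40,(370,560,-30,60)); seg(W,M['brass'],'R',20,40,(370,560,-130,-40))
"
```

```text
t 11.0 p [492.1  -0.9  82.7] xyaw -91.4 tilt [ 0.     0.001 -1.   ] F [ 0.1 -0.1 -2.3] w 17.4 g 59.6 j [ 0.33  0.33 -0.51 -0.   -0.73 -0.35]
(419, -71, 82) -> [0.287 0.286 0.003]
L none 0
R 151 mean [442.4 -71.8  29.5] rect [442.5 -72.6] [38.7 18.2] 88.7 z [25.8 29.8 33.2]
L 88 mean [477.8  11.8  29. ] rect [479.1  10.3] [21.8 17.1] 88.2 z [22.  30.  32.6]
R 137 mean [442.1 -66.1  29.6] rect [441.6 -69.7] [41.1 16.6] 85.1 z [24.2 30.5 32.7]
```

The left bar travelled about 36 mm with steady force, so it looks true. Now the right bar.

arm_command([
  [[0.287,0.286,0],[0,0,0]],
  [[0.287,0.286,0],[0,0,0]],
  [[0.287,0.286,0],[0,0,0]],
  [[0.287,0.286,0],[0,0,0]],
  [[0.287,0.286,0.06],[0,0,0]],
])

```text
clock: 11.6
position: [421.8, -70.5, 68.9]
ee_rot: [-0.699, 0.715, -0.002, 0.002]
contact_force: [0.7, 0.8, -1.9]
gripper_width: 17.4
grasp_force: 59.6
```

arm_command([
  [[0,0,0.044],[0,0,0]],
  [[0,0,0.044],[0,0,0]],
  [[0,0,0.05],[0,0,0]],
  [[0,0,0.05],[0,0,0]],
])

```text
clock: 12.0
position: [419.9, -70.6, 55.4]
ee_rot: [-0.699, 0.715, -0.0, 0.0]
contact_force: [-0.6, -0.2, -1.8]
gripper_width: 17.4
grasp_force: 59.5
```

arm_command([
  [[0,0,0.002],[0,0,0]],
  [[0,0,0.002],[0,0,0]],
  [[0,0,0.002],[0,0,0]],
])

```text
clock: 12.3
position: [419.3, -71.0, 54.9]
ee_rot: [-0.699, 0.716, -0.0, 0.0]
contact_force: [0.1, -0.4, -1.3]
gripper_width: 17.7
grasp_force: 59.5
```

arm_command([
  [[0,0,0.002],[0,0,0]],
  [[0,0,0.003],[0,0,0]],
  [[0,0,0.003],[0,0,0]],
])

```text
clock: 12.6
position: [419.2, -71.0, 53.9]
ee_rot: [-0.699, 0.716, -0.0, 0.0]
contact_force: [-0.1, 0.1, -1.4]
gripper_width: 16.8
grasp_force: 59.5
```

arm_command([
  [[0,0,0.002],[0,0,0]],
  [[0,0,0.002],[0,0,0]],
  [[0,0,0.002],[0,0,0]],
])

```text
clock: 12.9
position: [419.5, -71.0, 53.6]
ee_rot: [-0.699, 0.716, -0.0, 0.0]
contact_force: [-0.1, -0.5, 0.4]
gripper_width: 17.0
grasp_force: 59.8
```

arm_command([
  [[0,0,0.002],[0,0,0]],
  [[0,0,0.002],[0,0,0]],
  [[0,0,0.002],[0,0,0]],
])

```text
clock: 13.2
position: [419.9, -71.0, 53.6]
ee_rot: [-0.699, 0.715, -0.001, 0.001]
contact_force: [0.0, -1.5, 4.6]
gripper_width: 16.9
grasp_force: 60.7
```

arm_command([
  [[0,-0.016,0],[0,0,0]],
  [[0,-0.032,0],[0,0,0]],
  [[0,-0.048,0],[0,0,0]],
  [[0,-0.048,0],[0,0,0]],
])

```text
clock: 13.6
position: [433.8, -71.2, 54.6]
ee_rot: [-0.699, 0.715, -0.002, 0.002]
contact_force: [0.0, -1.3, 11.7]
gripper_width: 17.3
grasp_force: 61.3
```

It lifts by 1 mm with rising force, so the right bar is the oval one. I raise the command to follow it.

arm_command([
  [[0,-0.016,-0.004],[0,0,0]],
  [[0,-0.032,-0.006],[0,0,0]],
  [[0,-0.048,-0.007],[0,0,0]],
  [[0,-0.048,-0.007],[0,0,0]],
])

```text
clock: 14.0
position: [444.7, -71.5, 55.3]
ee_rot: [-0.699, 0.715, -0.001, 0.001]
contact_force: [-0.1, -0.5, 7.2]
gripper_width: 17.2
grasp_force: 60.6
```

arm_command([
  [[0,-0.012,0],[0,0,0]],
  [[0,-0.024,0],[0,0,0]],
  [[0,-0.036,0],[0,0,0]],
  [[0,-0.036,0],[0,0,0]],
])

```text
clock: 14.4
position: [453.8, -71.6, 55.4]
ee_rot: [-0.699, 0.715, -0.001, 0.001]
contact_force: [-0.4, -0.3, 6.0]
gripper_width: 17.0
grasp_force: 60.6
```

Peak passed, about 1.8 mm of lift. I follow it down.

arm_command([
  [[0,-0.012,0.0005],[0,0,0]],
  [[0,-0.024,0.001],[0,0,0]],
  [[0,-0.036,0.002],[0,0,0]],
  [[0,-0.036,0.002],[0,0,0]],
])

```text
clock: 14.8
position: [463.2, -71.8, 55.1]
ee_rot: [-0.699, 0.715, -0.001, 0.001]
contact_force: [0.4, -0.2, 7.2]
gripper_width: 17.2
grasp_force: 60.7
```

arm_command([
  [[0,-0.012,0.001],[0,0,0]],
  [[0,-0.024,0.002],[0,0,0]],
  [[0,-0.036,0.003],[0,0,0]],
  [[0,-0.036,0.003],[0,0,0]],
])

```text
clock: 15.2
position: [472.5, -72.1, 54.5]
ee_rot: [-0.699, 0.715, -0.002, 0.002]
contact_force: [1.1, -1.2, 6.4]
gripper_width: 17.2
grasp_force: 60.7
```

arm_command([
  [[0,-0.012,0.001],[0,0,0]],
  [[0,-0.024,0.002],[0,0,0]],
  [[0,-0.036,0.0025],[0,0,0]],
  [[0,-0.036,0.0025],[0,0,0]],
])

```text
clock: 15.6
position: [481.3, -72.2, 53.7]
ee_rot: [-0.699, 0.715, -0.001, 0.001]
contact_force: [1.2, 0.2, 6.3]
gripper_width: 17.2
grasp_force: 60.6
```

arm_command([
  [[0,-0.015,0.0005],[0,0,0]],
  [[0,-0.03,0.001],[0,0,0]],
  [[0,-0.044,0.001],[0,0,0]],
  [[0,-0.044,0.001],[0,0,0]],
  [[0,-0.044,0.001],[0,0,0]],
])

```text
clock: 16.1
position: [491.8, -72.5, 54.1]
ee_rot: [-0.699, 0.715, -0.001, 0.001]
contact_force: [0.0, 0.9, 11.1]
gripper_width: 17.1
grasp_force: 61.4
```

arm_command([
  [[0,0,-0.01],[0,0,0]],
  [[0,0,-0.06],[0,0,0]],
  [[0,0,-0.13],[0,0,0]],
  [[0,0,-0.13],[0,0,0]],
  [[0,0,-0.13],[0,0,0]],
])

```text
clock: 16.6
position: [489.4, -72.7, 84.3]
ee_rot: [-0.698, 0.716, 0.001, -0.0]
contact_force: [-0.4, 0.3, -1.6]
gripper_width: 17.1
grasp_force: 59.7
```

```bash
python3 -c "
from h import *
show((612,-60,86))
for n in('top','scene'):
    im,D=arm.get_image(n); W=cloud(n,D);M=masks(im)
    seg(W,M['brass'],'L',20,40,(370,560,-30,60)); seg(W,M['brass'],'R',20,40,(370,560,-130,-40))
"
```

```text
t 16.6 p [489.4 -72.7  84.3] xyaw -91.41 tilt [-0.001  0.    -1.   ] F [-0.4  0.3 -1.6] w 17.1 g 59.7 j [ 0.18  0.33 -0.5  -0.   -0.74 -0.21]
(612, -60, 86) -> [-0.063 -0.489 -0.007]
L none 0
R none 0
L 135 mean [477.6   4.7  29.5] rect [478.7   1.9] [37.6 15.7] 85.9 z [23.5 30.1 32.8]
R 104 mean [473.7 -61.4  28.7] rect [474.3 -64. ] [27.7 16.2] 88.3 z [22.7 29.5 32.6]
```

arm_command([
  [[-0.063,-0.489,0],[0,0,0]],
  [[-0.063,-0.489,0],[0,0,0]],
  [[-0.063,-0.489,0],[0,0,0]],
  [[-0.063,-0.489,0.1],[0,0,0]],
  [[-0.063,-0.489,0.18],[0,0,0]],
])

```text
clock: 17.2
position: [612.5, -59.7, 37.5]
ee_rot: [-0.698, 0.716, 0.001, -0.001]
contact_force: [-1.0, -0.1, -1.1]
gripper_width: 17.0
grasp_force: 59.6
```

arm_command([
  [[0,0,0],[0,0,0]],
  [[0,0,0.03],[0,0,0]],
  [[0,0,0.05],[0,0,0]],
  [[0,0,0.05],[0,0,0]],
  [[0,0,0.05],[0,0,0]],
])

```text
clock: 17.7
position: [613.1, -59.8, 28.2]
ee_rot: [-0.699, 0.715, -0.0, 0.0]
contact_force: [0.5, 0.2, -0.9]
gripper_width: 16.7
grasp_force: 59.5
```

arm_command([
  [[0,0,0.012],[0,0,0]],
  [[0,0,0.02],[0,0,0]],
  [[0,0,0.02],[0,0,0]],
])

```text
clock: 18.0
position: [612.5, -59.9, 22.4]
ee_rot: [-0.699, 0.716, 0.0, -0.0]
contact_force: [-0.6, -0.3, -1.6]
gripper_width: 17.0
grasp_force: 59.5
```

arm_command([
  [[0,0,0.004],[0,0,0]],
  [[0,0,0.004],[0,0,0]],
  [[0,0,0.004],[0,0,0]],
])

```text
clock: 18.3
position: [612.9, -59.9, 21.8]
ee_rot: [-0.699, 0.716, -0.0, 0.0]
contact_force: [-1.0, 1.0, -0.3]
gripper_width: 17.5
grasp_force: 59.6
```

arm_command([
  [[0,0,0.002],[0,0,0]],
  [[0,0,0.002],[0,0,0]],
])

```text
clock: 18.5
position: [612.9, -59.9, 21.8]
ee_rot: [-0.699, 0.715, -0.0, 0.0]
contact_force: [-2.0, -0.0, 4.2]
gripper_width: 17.3
grasp_force: 60.5
```

arm_command([
  [[0,0,0],[0,0,0]],
  [[0,0,0],[0,0,0]],
  [[0,0,0],[0,0,0]],
  [[0,0,0],[0,0,0]],
  [[0,0,0],[0,0,0]],
], grip=0.7)

```text
clock: 19.0
position: [612.8, -59.9, 20.9]
ee_rot: [-0.699, 0.716, 0.0, -0.0]
contact_force: [0.3, -0.1, -0.1]
gripper_width: 59.5
grasp_force: 0.0
```

arm_command([
  [[0,0,-0.1],[0,0,0]],
  [[0,0,-0.3],[0,0,0]],
  [[0,0,-0.36],[0,0,0]],
  [[0,0,-0.36],[0,0,0]],
  [[0,0,-0.36],[0,0,0]],
])

```text
clock: 19.5
position: [612.3, -59.8, 110.8]
ee_rot: [-0.698, 0.716, 0.0, 0.0]
contact_force: [-0.1, 0.1, -0.8]
gripper_width: 59.9
grasp_force: 0.0
```

```bash
python3 -c "
from h import *
show((475,-71,110))"
```

```text
t 19.5 p [612.3 -59.8 110.8] xyaw -91.4 tilt [-0.  0. -1.] F [-0.1  0.1 -0.8] w 59.9 g 0.0 j [ 0.17  0.47 -0.17 -0.   -0.92 -0.19]
(475, -71, 110) -> [0.058 0.548 0.003]
```

```bash
python3 -c "
from h import *
for n in('top','scene'):
    im,D=arm.get_image(n); W=cloud(n,D);M=masks(im);cv2.imwrite(f'pics/{n}3.png',im)
    seg(W,M['brass'],'L',20,40,(370,560,-30,60)); seg(W,M['brass'],'R',20,40,(370,560,-130,-40))
    seg(W,M['blue'],'sole',-5,25,(540,680,-130,20))
a=cv2.imread('pics/scene3.png')[100:300,200:420]; cv2.imwrite('pics/c3.png',cv2.resize(a,None,fx=2.8,fy=2.8))
"
```

```text
L 119 mean [478.2  -1.3  30. ] rect [478.3  -1.2] [37.2 14. ] 88.5 z [27.  29.9 33.2]
R 153 mean [474.2 -72.4  29.4] rect [474.4 -72.5] [37.  18.7] 88.6 z [24.3 29.8 33.5]
sole 64 mean [584.1 -61.    7.1] rect [591.1 -60.4] [40.9 36.4] 88.5 z [3.9 7.2 9.6]
L 132 mean [477.3   4.9  29.5] rect [477.4   2.5] [37.5 15.8] 84.1 z [23.9 30.4 32.8]
R 136 mean [473.5 -66.9  29.1] rect [473.7 -70.2] [39.2 15.9] 88.3 z [22.4 30.3 33.4]
sole 322 mean [606.6 -54.9   7.4] rect [612.3 -58.5] [45.2 78.6] 90.0 z [4.  7.7 9.8]
```

View pics/c3.png

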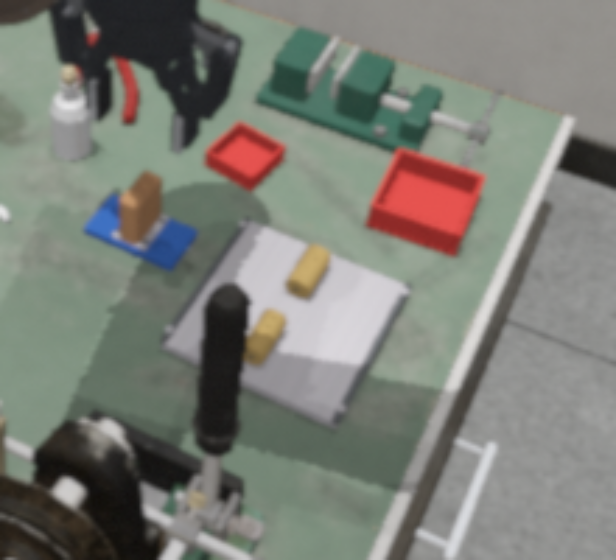

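arm_command([
  [[0.059,0.552,0],[0,0,0]],
  [[0.059,0.552,0],[0,0,0]],
  [[0.059,0.552,0.05],[0,0,0]],
  [[0.059,0.552,0.15],[0,0,0]],
  [[0.059,0.552,0.203],[0,0,0]],
])

```text
clock: 20.1
position: [471.6, -71.7, 58.4]
ee_rot: [-0.698, 0.716, 0.001, -0.002]
contact_force: [0.2, -0.4, 0.7]
gripper_width: 60.0
grasp_force: 0.0
```

arm_command([
  [[0,0,0],[0,0,0]],
  [[0,0,0],[0,0,0]],
  [[0,0,0],[0,0,0]],
])

```text
clock: 20.4
position: [475.0, -71.3, 60.6]
ee_rot: [-0.699, 0.716, -0.0, 0.0]
contact_force: [0.7, 0.0, -0.2]
gripper_width: 59.6
grasp_force: 0.0
```

```bash
python3 -c "
from h import *
show((474,-71.3,15.5))"
```

```text
t 20.4 p [475.  -71.3  60.6] xyaw -91.37 tilt [ 0.001 -0.    -1.   ] F [ 0.7  0.  -0.2] w 59.6 g 0.0 j [ 0.19  0.35 -0.56  0.   -0.66 -0.21]
(474, -71.3, 15.5) -> [0.    0.004 0.18 ]
```

arm_command([
  [[0,0.004,0.06],[0,0,0]],
  [[0,0.004,0.12],[0,0,0]],
  [[0,0.004,0.16],[0,0,0]],
  [[0,0.004,0.18],[0,0,0]],
  [[0,0.004,0.18],[0,0,0]],
])

```text
clock: 20.9
position: [473.4, -71.3, 15.0]
ee_rot: [-0.699, 0.716, 0.0, -0.0]
contact_force: [0.2, -0.2, -0.6]
gripper_width: 59.5
grasp_force: 0.0
```

arm_command([
  [[0,0,0],[0,0,0]],
  [[0,0,0],[0,0,0]],
  [[0,0,0],[0,0,0]],
  [[0,0,0],[0,0,0]],
  [[0,0,0],[0,0,0]],
], grip=0)

```text
clock: 21.4
position: [474.0, -71.2, 16.1]
ee_rot: [-0.699, 0.715, -0.0, 0.001]
contact_force: [-0.6, 0.9, 6.3]
gripper_width: 19.3
grasp_force: 58.7
```

arm_command([
  [[0,0,-0.02],[0,0,0]],
  [[0,0,-0.1],[0,0,0]],
  [[0,0,-0.24],[0,0,0]],
  [[0,0,-0.24],[0,0,0]],
  [[0,0,-0.24],[0,0,0]],
])

```text
clock: 21.9
position: [473.5, -71.2, 75.9]
ee_rot: [-0.698, 0.716, -0.0, 0.001]
contact_force: [-0.6, 0.2, -1.5]
gripper_width: 19.5
grasp_force: 58.9
```

```bash
python3 -c "
from h import *
show((423.5,-195,76),(423.5,-195,16))"
```

```text
t 21.9 p [473.5 -71.2  75.9] xyaw -91.41 tilt [ 0.002  0.001 -1.   ] F [-0.6  0.2 -1.5] w 19.5 g 58.9 j [ 0.19  0.32 -0.55 -0.   -0.7  -0.21]
(423.5, -195, 76) -> [ 0.5    0.188 -0.001]
(423.5, -195, 16) -> [0.5   0.188 0.239]
```

arm_command([
  [[0.5,0.188,0],[0,0,0]],
  [[0.5,0.188,0],[0,0,0]],
  [[0.5,0.188,0],[0,0,0]],
  [[0.5,0.188,0],[0,0,0]],
  [[0.5,0.188,0],[0,0,0]],
])

```text
clock: 22.4
position: [422.3, -195.6, 74.3]
ee_rot: [-0.698, 0.716, 0.001, -0.001]
contact_force: [0.6, 0.3, -0.8]
gripper_width: 19.7
grasp_force: 58.9
```

```bash
python3 -c "
from h import *
show((423.5,-195,12))
im,D=arm.get_image('scene'); cv2.imwrite('pics/s4.png',im); W=cloud('scene',D);M=masks(im)
seg(W,M['brass'],'bar',50,100,(350,520,-260,-130))
a=im[100:300,220:440]; cv2.imwrite('pics/c4.png',cv2.resize(a,None,fx=2.8,fy=2.8))"
```

```text
t 22.4 p [ 422.3 -195.6   74.3] xyaw -91.5 tilt [-0.002  0.    -1.   ] F [ 0.6  0.3 -0.8] w 19.7 g 58.9 j [-0.08  0.31 -0.58 -0.   -0.69  0.06]
(423.5, -195, 12) -> [-0.002 -0.005  0.249]
bar 131 mean [ 422.4 -186.6   85.9] rect [ 423.  -193.9] [17.4 38.8] 3.3 z [74.3 88.  90.8]
```

View pics/c4.png

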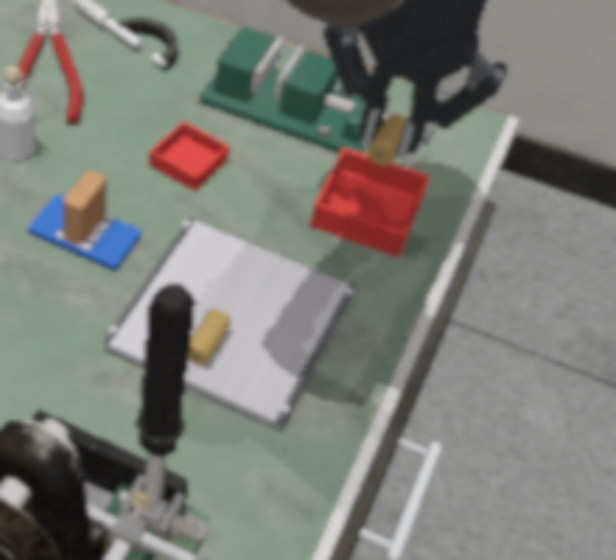

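The bar is held over the tray, so I lower it in.

arm_command([
  [[0,0,0.07],[0,0,0]],
  [[0,0,0.14],[0,0,0]],
  [[0,0,0.2],[0,0,0]],
  [[0,0,0.24],[0,0,0]],
  [[0,0,0.24],[0,0,0]],
])

```text
clock: 22.95
position: [422.8, -194.3, 13.9]
ee_rot: [-0.699, 0.715, 0.001, -0.001]
contact_force: [1.2, -0.2, -1.1]
gripper_width: 19.4
grasp_force: 58.9
```

arm_command([
  [[0,0,0.008],[0,0,0]],
  [[0,0,0.012],[0,0,0]],
  [[0,0,0.012],[0,0,0]],
])

```text
clock: 23.25
position: [423.8, -195.1, 12.8]
ee_rot: [-0.699, 0.715, -0.0, 0.0]
contact_force: [0.2, 0.7, -0.1]
gripper_width: 19.6
grasp_force: 58.9
```

arm_command([
  [[0,0,0],[0,0,0]],
  [[0,0,0],[0,0,0]],
  [[0,0,0],[0,0,0]],
  [[0,0,0],[0,0,0]],
], grip=0.34)

```text
clock: 23.65
position: [423.6, -195.2, 12.5]
ee_rot: [-0.699, 0.716, -0.0, 0.0]
contact_force: [0.1, -0.3, -0.2]
gripper_width: 28.8
grasp_force: 0.0
```

arm_command([
  [[0,0,-0.05],[0,0,0]],
  [[0,0,-0.15],[0,0,0]],
  [[0,0,-0.35],[0,0,0]],
  [[0,0,-0.5],[0,0,0]],
  [[0,0,-0.5],[0,0,0]],
])

```text
clock: 24.15
position: [427.1, -195.9, 142.8]
ee_rot: [-0.699, 0.715, -0.005, 0.004]
contact_force: [0.5, -0.4, 0.4]
gripper_width: 29.1
grasp_force: 0.0
```

arm_command([
  [[0,0,0],[0,0,0]],
  [[0,0,0],[0,0,0]],
  [[0,0,0],[0,0,0]],
])

```text
clock: 24.45
position: [422.5, -195.0, 135.9]
ee_rot: [-0.698, 0.716, 0.001, -0.001]
contact_force: [-0.1, -0.4, 0.8]
gripper_width: 29.4
grasp_force: 0.0
```

```bash
python3 -c "
from h import *
show()
for n in('top','scene'):
    im,D=arm.get_image(n); W=cloud(n,D);M=masks(im);cv2.imwrite(f'pics/{n}5.png',im)
    seg(W,M['brass'],'tray bar',5,60,(370,480,-250,-140)); seg(W,M['brass'],'L',20,40,(370,560,-40,60)); seg(W,M['blue'],'sole',-5,25,(540,680,-130,20)); seg(W,M['all'],'grip',35,70,(580,650,-110,-10))
im=cv2.imread('pics/scene5.png')[100:300,200:420]; cv2.imwrite('pics/c5.png',cv2.resize(im,None,fx=2.8,fy=2.8))
"
```

```text
t 24.45 p [ 422.5 -195.   135.9] xyaw -91.39 tilt [-0.003  0.    -1.   ] F [-0.1 -0.4  0.8] w 29.4 g 0.0 j [-0.08  0.22 -0.51 -0.   -0.85  0.06]
tray bar none 0
L none 0
sole 342 mean [610.4 -60.5   7.1] rect [613.6 -61. ] [41.2 81.7] 88.6 z [4.2 7.2 9.9]
grip 158 mean [609.7 -62.   51.4] rect [610.7 -62.2] [37.  18.9] 88.1 z [44.3 52.5 54.8]
tray bar 144 mean [ 423.6 -192.3   20.7] rect [ 423.1 -201.5] [55.9 19.8] 85.5 z [13.1 21.8 24.8]
L 136 mean [477.5   4.8  29.4] rect [478.6   1.4] [39.1 16.7] 87.2 z [23.1 30.5 32.7]
sole 313 mean [606.6 -54.9   7.5] rect [612.2 -59.7] [44.9 77.7] 88.7 z [ 3.9  7.7 10. ]
grip 195 mean [610.9 -55.5  49.1] rect [612.8 -59.8] [40.7 18.3] 89.8 z [36.4 52.2 55.3]
```

View pics/c5.png

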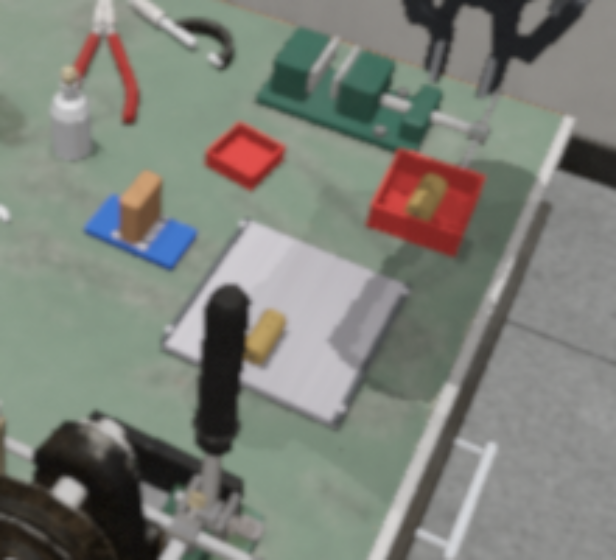

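The oval bar lies in the big tray at crop pixel (428,197), the true bar is on the plate at (265,335), and the pad stands upright at (140,225). The gripper is clear of everything.

```bash
python3 -c "
from bench import arm
print(arm.job_done())"
```

```text
the job is handed in; nothing more can be done
None
```

Job handed in (no verdict was returned): the right-hand bar lifted the pad by about 1.8 mm and is now in the large red tray, the true left-hand bar is on the plate, and the pad stands upright on the bench.

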